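# Unhitch a flask shaker's drive rod and hold it up

### The job

A colleague is about to draw the flask tray off this shaker, so unhitch its drive rod: pull the red spring sleeve back along the rod, away from the tray, until its latch tongue has left the ball, then lift the rod's end off the ball stud. Finish while still holding the rod up in the gripper, still, with its socket about 6 cm above the ball. Leave the tray, its flasks and the loose bench glassware where they are.

Things in the scene. Friction and masses are not known exactly. Their poses are not given: they have to be found in the camera images.
- shaker: Reciprocating flask shaker, fixed to the bench: grey base plate 170 x 740 mm, 20 mm high, with a white drive housing (160 x 170 mm, 135 mm high) at one end and an aluminium tray with four clamped 250 ml flasks (tops 223 mm above the bench) at the other. Origin on the bench, under the middle of the ball's stroke; z up; its y axis runs along the drive rod from the housing (housing at y -240 to -410 mm) to the tray (plate from y +40 to +310 mm, its flasks from y +80 mm on).
- ball (a point): Centre of the steel ball (20 mm diameter) on its upright stud at the tray's edge, 100 mm above the bench. It stops anywhere within 15 mm either side of the middle of its stroke, along the shaker's y; the parked drive then holds the tray.
- drive_rod: Steel drive rod, 12 mm diameter, level at the start, 100 mm above the bench. Origin on the horizontal pivot pin in the clevis at the drive housing; its y axis runs along the rod to the socket, 200 mm away; its x axis is the pin. Once unlatched the rod swings up freely about the pin, lifting only its own weight (rod and sleeve 0.2 to 0.4 kg), and it falls back when let go.
- rod_pivot (a joint): Swing of the rod about its pin, rad: 0 level with the socket down on the ball, growing as the socket end rises (0.3 rad lifts the socket 59 mm); stop at 0.9.
- socket (a point): Centre of the socket cup (dark steel, 32 mm diameter, from 4 mm below to 19 mm above this point) at the end of the rod; coincides with the ball's centre at the start and rises with the rod.
- sleeve_centre (a point): Centre of the red knurled sleeve on the rod: a cylinder 26 mm in diameter and 44 mm long along the rod, with a 36 mm flange, 4 mm thick, at its end towards the drive. Lies on the rod's axis, 45 mm from the ball's centre towards the drive at the start, with 80 mm free beneath it. A spring (coil behind it) pushes it towards the ball.
- sleeve (a joint): How far the sleeve is pulled back towards the drive, m: 0 home, with its steel tongue under the ball so that the rod cannot be lifted; the tongue is out of the ball's way from 0.006 on; stop at 0.012. The spring pushes back with 4 N at 0, 9 N at the stop, and drives the sleeve home when it is let go.
- reagent_bottle_mid (a point): Centre of a loose amber reagent bottle, 60 mm in diameter, 105 mm high, standing on the bench; a bystander.
- beaker_mid (a point): Centre of a loose glass beaker, 64 mm in diameter, 85 mm high; a bystander.
- dropper_bottle_mid (a point): Centre of a loose small clear bottle with red cap, 48 mm in diameter, 85 mm high; a bystander.

How it is judged:
By the outcome, as a careful person would: the job done as asked, in the order asked, and still so for the second after the job is handed in, while the arm keeps its last pose, push and grip.
It also fails if it takes over 32 s, if anything falls off the work surface, if the arm or the gripper's body presses on something with over 40 N, if the wrist force passes 120 N, or if a joint passes its speed limit or range.

### The arm

A 6-joint arm with a two-finger parallel gripper is mounted at the origin on the work surface. World frame = base frame: x ahead of the robot, y to its left, z up, the work surface at z = 0. Lengths are in m, angles in rad, forces in N, time in s.
With the tool pointing down it reaches from about 0.35 to 0.775 m from the base axis. Payload 7.3 kg.
Tool frame: the origin (TCP) lies midway between the tips of the shut fingers; the grasp point (between the pads) lies 19 mm behind it (ctrl.pinch_z is the distance from the TCP to the grasp point, in m); z points along the fingers, y is the direction in which the jaws open and shut (so a half turn about z gives the same grasp; the last joint's range is limited). The gripper opens to 92 mm and grips with 3 to 60 N. Pads are 19 mm wide; open, the fingers measure 130 mm over their backs; the gripper's body (75 mm by 190 mm) begins 47 mm behind the grasp point.
Start: joints at [-1.25, 0.342, 1.524, -0, 1.275, -0.146], TCP at [0.236, -0.469, 0.227] pointing down, gripper open.
Joint ranges: [-2.53, 2.53], [-0.77, 2.02], [0.04, 2.7], [-1, 4.14], [0.28, 2.66], [-3.11, 3.11]. Speed limits (rad/s): [2.57, 2.57, 3.14, 3.14, 3.14, 3.14].

### API

Orientations are given as a rotation vector (axis times angle).
In Python, from rig import ctrl gives the robot as it stands.
- The arm moves only by the tool move_arm, never from a script. Its argument "steps" is one flat list of numbers, 7 for each row, row after row: the shift along the world's x, y, z in mm, then the turn, a rotation vector about the world's x, y, z in degrees, then the finger opening in mm, from 0 to 91.8. In form: [x, y, z, wx, wy, wz, gripper, x, y, z, wx, wy, wz, gripper, ...]. A call has 1 to 20 rows; each row is the pose to reach, as a shift and turn from the pose commanded when the call began; what a row does not reach only later rows make up. A row lasts 1/8 s, in which the tool goes at most 62.5 mm and 10.7 degrees, less where a joint would pass 70% of its speed; a pose out of reach is approached as far as the arm can. A call with a gripper value outside its range is refused whole. The fingers move at their own pace and stop on an object; the grip force is fixed at half the most. Time passes only in rows, so rows that repeat a pose let the fingers close. It gives the time, the measured TCP pose, the force and the opening at its end, in the units of the state.
- ctrl.get_obs(): the state, without advancing time (a new reading comes with each control period).
- ctrl.get_image(name): name is "scene" or "top" or "wrist"; returns the picture (384x512x3 uint8, blue, green, red); there is no depth.
- ctrl.camera_params(name): a dict with "fx", "fy", "cx", "cy" (pixels), "distortion" ([k1, k2, p1, p2, k3] as OpenCV has them; the pictures are not rectified), "R" (3x3) and "t" (3): a world point X has camera coordinates R X + t; the wrist camera has in their place "mount" (4x4, takes a point from camera to tool coordinates, whose origin is the TCP and whose axes are the flange's). Camera axes: x right, y down, z forward; pixel columns grow to the right and rows downward; lengths in m; the calibration is good to about 2 mm. A picture is of the moment at which its call begins: read the wrist's pose just before it. camera_params takes no time and is no camera call.
- ctrl.sign_off(): hands the job in, once; it reports no verdict.
The state is a dict: "t": time; "qpos": joint angles; "dq": joint speeds; "joint_efforts": joint torques, N m; "eef_pos": TCP position; "eef_rot": TCP orientation; "ft_force": force on the tool from outside, world axes, zero at the start; "wrist_torque": the same for the moment, N m; "gripper_width": finger opening in m.
Only numpy, scipy, OpenCV 4.12 (cv2) and the standard library are available. Lean on these libraries where they do the work, as an engineer would, in place of code of your own. Each camera call takes 0.05 s, during which the arm holds its last target. There are 200 camera calls.

## Working session

There is one attempt and no reset: what is moved stays moved. The work goes in short steps, Python scripts to look and compute and a tool call to move; the robot and the scene stay as the last step left them, time stands still between calls to the robot, and variables do not carry over. Pictures are saved under pics/ and viewed, about 8 in all and at most 12, crops included, and the job is handed in when it is done.

Besides the shell and the picture viewer there is one more tool, called in YAML: its name, and indented under it one key for each argument. move_arm: Moves the arm, as the interface text tells. Its arguments: {"type":"object","properties":{"steps":{"type":"array","items":{"type":"number"}}},"required":["steps"]}

```bash
ls; mkdir -p pics; python3 - <<'E'
from rig import ctrl
import cv2
o=ctrl.get_obs();print(o['t'],o['eef_pos'],o['eef_rot'],ctrl.pinch_z)
a=ctrl.get_image("scene");b=ctrl.get_image("top")
cv2.imwrite('pics/scene0.png',a);cv2.imwrite('pics/top0.png',b)
for n in("scene","top","wrist"):print(n,ctrl.camera_params(n))
E
```

```text
pics
0.0 [ 0.23615806 -0.4684196   0.22603874] [-3.05488341e+00 -7.26308349e-01  2.26651766e-04] 0.0188
scene {'fx': 426.0737130509119, 'fy': 426.0737130509119, 'cx': 260.17875892578013, 'cy': 195.84463837518805, 'distortion': array([0.02904088, 0.        , 0.        , 0.        , 0.        ]), 'R': array([[ 0.23505993,  0.97194641, -0.00818587],
       [ 0.82122674, -0.20310016, -0.53323257],
       [-0.51993603,  0.11861915, -0.84592909]]), 't': array([-0.09224943, -0.44264226,  1.23919659])}
top {'fx': 370.09477183715865, 'fy': 370.09477183715865, 'cx': 254.77908325129206, 'cy': 190.22489590924854, 'distortion': array([-0.05285871,  0.        ,  0.        ,  0.        ,  0.        ]), 'R': array([[-0.01058709, -0.99994042,  0.00265892],
       [-0.98774109,  0.0100437 , -0.15577763],
       [ 0.15574165, -0.00427555, -0.98778857]]), 't': array([-0.04348494,  0.57415072,  0.6509452 ])}
wrist {'fx': 296.5148761675329, 'fy': 296.5148761675329, 'cx': 250.0970290855597, 'cy': 185.81115078042535, 'distortion': array([0.00161172, 0.        , 0.        , 0.        , 0.        ]), 'mount': array([[ 3.01539895e-04, -9.52623136e-01, -3.04153035e-01,
         8.49249644e-02],
       [ 9.99999459e-01, -1.53899540e-05,  1.03961007e-03,
         1.08319603e-04],
       [-9.95037506e-04, -3.04153184e-01,  9.52622617e-01,
        -1.57659635e-01],
       [ 0.00000000e+00,  0.00000000e+00,  0.00000000e+00,
         1.00000000e+00]])}
```

View pics/scene0.png

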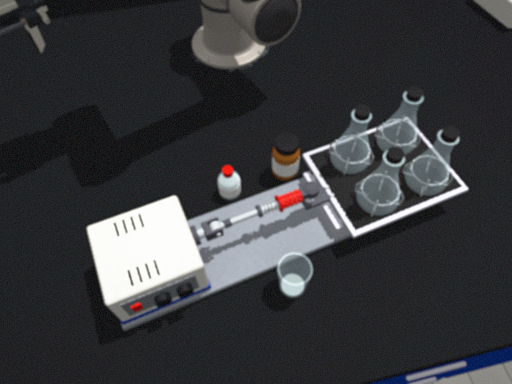

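View pics/top0.png

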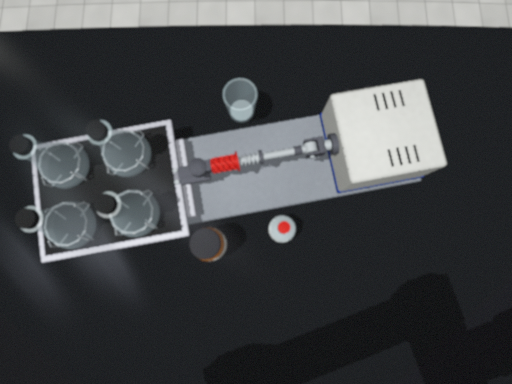

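The scene view shows the red sleeve at about (290,200), the socket at (311,187) and the clevis at (212,229). The top view shows the sleeve at (225,163), the socket at (197,169) and the clevis at (315,148). The amber bottle (285,155 scene) and dropper bottle (229,183 scene) stand on the robot's side, with the beaker on the far side.

```bash
cat > h.py <<'E'
import numpy as np, cv2
from scipy.spatial.transform import Rotation as Ro
def ray(p,uv,T=None):
    K=np.array([[p['fx'],0,p['cx']],[0,p['fy'],p['cy']],[0,0,1]])
    n=cv2.undistortPoints(np.array([[uv]],float),K,p['distortion'])[0,0]
    d=np.array([n[0],n[1],1.])
    if T is None: return -p['R'].T@p['t'], p['R'].T@d
    M=T@p['mount']; return M[:3,3],M[:3,:3]@d
def onplane(r,z): c,d=r; return c+d*(z-c[2])/d[2]
def tri(a,b):
    A=np.array([a[1],-b[1]]).T; s=np.linalg.lstsq(A,b[0]-a[0],rcond=None)[0]
    P=a[0]+a[1]*s[0];Q=b[0]+b[1]*s[1]; return (P+Q)/2,np.linalg.norm(P-Q)
def red(im):
    h=cv2.cvtColor(im,cv2.COLOR_BGR2HSV)
    m=((h[...,0]<10)|(h[...,0]>170))&(h[...,1]>140)&(h[...,2]>70)
    n,l,s,c=cv2.connectedComponentsWithStats(m.astype(np.uint8))
    return [(c[i],s[i],cv2.minAreaRect(np.argwhere(l==i)[:,::-1].astype(np.float32))) for i in range(1,n) if s[i][4]>15]
def Tw(o):
    T=np.eye(4);T[:3,:3]=Ro.from_rotvec(o['eef_rot']).as_matrix();T[:3,3]=o['eef_pos'];return T
E
python3 - <<'E'
from h import *
from rig import ctrl
np.set_printoptions(precision=4,suppress=True)
S=cv2.imread('pics/scene0.png');T=cv2.imread('pics/top0.png')
ps,pt=ctrl.camera_params('scene'),ctrl.camera_params('top')
for n,im,p in(('s',S,ps),('t',T,pt)):
    for c,s,r in red(im):print(n,c,s,r,onplane(ray(p,c),.1))
def t(n,a,b):
    print(n,*tri(ray(ps,a),ray(pt,b)),onplane(ray(ps,a),.1),onplane(ray(pt,b),.1))
t('socket',(311,187),(197,169));t('clevis',(212,229),(318,147))
for nm,uv,z in(('amber',(207,243),.105),('drop',(284,228),.085),('beaker',(240,95),.085)):print(nm,onplane(ray(pt,uv),z))
# grey base plate edge lines & tray rim corners
print('tray near corners z~.1',onplane(ray(pt,(170,124)),.1),onplane(ray(pt,(187,234)),.1))
print('plate edges z.02',[onplane(ray(pt,u),.02) for u in((190,137),(320,117),(195,222),(335,194))])
big=np.vstack([cv2.resize(S[150:270,180:380],None,fx=4,fy=4)])
cv2.imwrite('pics/c0.png',big)
E
```

```text
s [227.042  169.5294] [221 164  13  13 119] ((226.50003051757812, 169.50001525878906), (11.180338859558105, 12.074767112731934), 26.56505012512207) [ 0.5137 -0.0985  0.1   ]
s [289.627  198.7868] [276 190  28  21 319] ((289.7068786621094, 198.5172576904297), (14.855627059936523, 25.8116512298584), 68.19859313964844) [0.6127 0.0071 0.1   ]
s [136.1975 306.5309] [130 302  13  10  81] ((135.89999389648438, 306.79998779296875), (7.602630615234375, 10.733125686645508), 63.43495178222656) [ 0.7572 -0.3035  0.1   ]
t [224.2973 163.5528] [210 154  30  19 407] ((224.25997924804688, 163.3199920654297), (15.414929389953613, 28.142852783203125), 81.8698959350586) [0.6128 0.0037 0.1   ]
t [283.6875 226.9688] [279 222  11  11  96] ((284.0, 227.0), (10.0, 10.0), 90.0) [ 0.5011 -0.0978  0.1   ]
socket [0.6019 0.0516 0.1093] 0.0033235055189674914 [0.5963 0.056  0.1   ] [0.6036 0.0514 0.1   ]
clevis [ 0.6416 -0.1572  0.1013] 0.008838419334099434 [ 0.6421 -0.1529  0.1   ] [ 0.6412 -0.1618  0.1   ]
amber [0.4752 0.0321 0.105 ]
drop [ 0.5001 -0.0996  0.085 ]
beaker [ 0.7463 -0.0238  0.085 ]
tray near corners z~.1 [0.6864 0.1011 0.1   ] [0.4908 0.0669 0.1   ]
plate edges z.02 [array([0.6866, 0.0788, 0.02  ]), array([ 0.7261, -0.1829,  0.02  ]), array([0.5168, 0.0662, 0.02  ]), array([ 0.5686, -0.2061,  0.02  ])]
```

View pics/c0.png

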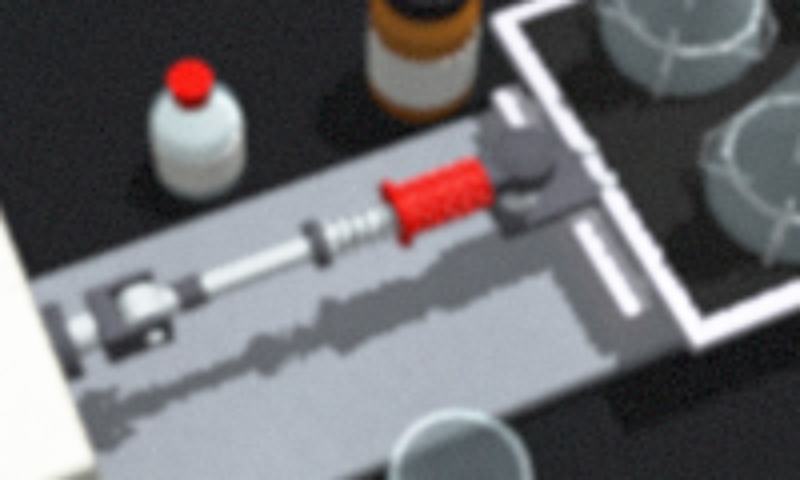

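Sleeve at about (0.613, 0.005, 0.10) and socket at (0.602, 0.052); both triangulate to a height close to 0.10. The pivot is near (0.64, -0.15), so the rod heads about 10° off +y towards -x. Next I go to a hover above the sleeve with the jaws across the rod.

move_arm:
  steps: [30, 37, 0, 0, 0, 6, 60, 70, 86, 0, 0, 0, 14, 60, 110, 136, 0, 0, 0, 22, 60, 150, 185, 0, 0, 0, 30, 60, 190, 235, 0, 0, 0, 38, 60, 230, 284, 0, 0, 0, 46, 60, 270, 334, 0, 0, 0, 54, 60, 310, 383, 0, 0, 0, 62, 60, 350, 432, -10, 0, 0, 69, 60, 370, 457, -20, 0, 0, 73, 60, 378, 467, -26, 0, 0, 73, 60, 378, 467, -26, 0, 0, 73, 60]

```text
t: 1.6
eef_pos: [0.6138, -0.0017, 0.1997]
eef_rot: [-2.024, -2.401, 0.002]
ft_force: [0.4, -0.7, -0.6]
gripper_width: 0.06
```

```bash
python3 - <<'E'
from h import *
from rig import ctrl
np.set_printoptions(precision=4,suppress=True)
o=ctrl.get_obs();im=ctrl.get_image('wrist');p=ctrl.camera_params('wrist');T=Tw(o)
cv2.imwrite('pics/w1.png',im)
print(o['t'],o['eef_pos'],T[:3,:3],o['gripper_width'])
for c,s,r in red(im):
    print(c,s,r,onplane(ray(p,c,T),.1))
    b=cv2.boxPoints(r); print([onplane(ray(p,q,T),.1) for q in b])
E
```

```text
1.6 [ 0.6138 -0.0017  0.1997] [[-0.1692  0.9856 -0.0021]
 [ 0.9856  0.1692 -0.0001]
 [ 0.0003 -0.0021 -1.    ]] 0.05998282044844416
[251.2109 184.2157] [ 233  154   37   59 1683] ((250.1732940673828, 183.33306884765625), (57.59395217895508, 36.13111114501953), 87.70938873291016) [0.6164 0.0011 0.1   ]
[array([0.5942, 0.0245, 0.1   ]), array([0.6254, 0.0311, 0.1   ]), array([ 0.6377, -0.0223,  0.1   ]), array([ 0.6046, -0.0295,  0.1   ])]
[132.878  238.9756] [126 237  15   4  41] ((133.0, 238.5), (14.0, 3.0), -0.0) [ 0.513  -0.0731  0.1   ]
[array([ 0.5065, -0.0753,  0.1   ]), array([ 0.5064, -0.0721,  0.1   ]), array([ 0.5197, -0.0698,  0.1   ]), array([ 0.5199, -0.073 ,  0.1   ])]
```

View pics/w1.png

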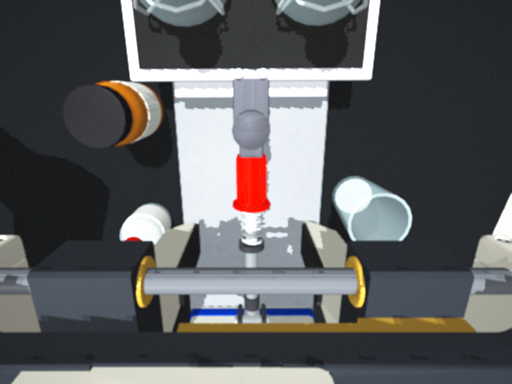

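The wrist view shows the rod upright at column 251: sleeve rows 154 to 212, flange at about row 206, socket at (251,128). The jaws are square to it. I'll compute the flange position at rod height.

```bash
python3 - <<'E'
from h import *
from rig import ctrl
np.set_printoptions(precision=4,suppress=True)
o=ctrl.get_obs();p=ctrl.camera_params('wrist');T=Tw(o);im=cv2.imread('pics/w1.png')
h=cv2.cvtColor(im,cv2.COLOR_BGR2HSV);m=((h[...,0]<10)|(h[...,0]>170))&(h[...,1]>140)&(h[...,2]>70)
y=T[:3,0].copy();x=T[:3,1]
def rel(u,v,z): d=onplane(ray(p,(u,v),T),z)-o['eef_pos']; return np.array([d@x,d@y])*1000
for v in range(152,216,2):
    k=np.flatnonzero(m[v,220:285])+220
    if len(k): print(v,k[0],k[-1],rel((k[0]+k[-1])/2,v,.1),rel((k[0]+k[-1])/2,v,.113),rel(0,v,.118)[1].round(1))
for n,(u,v,z) in dict(sockettop=(251,128,.119),clevisrod=(252.5,298,.106)).items(): print(n,rel(u,v,z))
E
```

```text
154 263 264 [14.0404 30.127 ] [13.4365 32.8066] 33.7
156 237 265 [ 2.9961 28.3242] [ 2.9484 31.0945] 32.0
158 237 266 [ 3.442  26.5186] [ 3.3719 29.3799] 30.4
160 236 266 [ 3.0005 24.7051] [ 2.9527 27.6578] 28.7
162 237 266 [ 3.4484 22.8844] [ 3.378  25.9287] 27.0
164 237 265 [ 3.005  21.0555] [ 2.9569 24.1919] 25.3
166 237 265 [ 3.0073 19.219 ] [ 2.9591 22.448 ] 23.6
168 237 265 [ 3.0095 17.3748] [ 2.9612 20.6966] 21.9
170 237 265 [ 3.0118 15.5227] [ 2.9634 18.9378] 20.1
172 237 266 [ 3.4645 13.6629] [ 3.3933 17.1717] 18.4
174 237 266 [ 3.4677 11.7949] [ 3.3963 15.3978] 16.7
176 237 266 [3.471 9.919] [ 3.3995 13.6163] 14.9
178 237 266 [3.4743 8.035 ] [ 3.4026 11.8272] 13.2
180 237 265 [3.0234 6.1427] [ 2.9744 10.0302] 11.4
182 237 265 [3.0257 4.2424] [2.9766 8.2256] 9.6
184 237 266 [3.4843 2.3342] [3.412  6.4135] 7.9
186 237 266 [3.4876 0.4174] [3.4152 4.5933] 6.1
188 237 265 [ 3.0328 -1.5078] [2.9833 2.765 ] 4.3
190 237 265 [ 3.0352 -3.4413] [2.9856 0.929 ] 2.5
192 237 265 [ 3.0376 -5.3831] [ 2.9878 -0.9151] 0.7
194 237 265 [ 3.04   -7.3334] [ 2.9901 -2.7672] -1.1
196 237 265 [ 3.0424 -9.2922] [ 2.9924 -4.6273] -2.9
198 237 266 [  3.508  -11.2594] [ 3.4346 -6.4954] -4.8
200 235 267 [  3.0472 -13.2357] [ 2.997  -8.3722] -6.6
202 233 269 [  3.0497 -15.2205] [  2.9993 -10.257 ] -8.5
204 233 269 [  3.0521 -17.214 ] [  3.0017 -12.1501] -10.3
206 233 268 [  2.5873 -19.2165] [  2.5602 -14.0518] -12.2
208 235 268 [  3.5254 -21.2272] [  3.4511 -15.9612] -14.0
210 239 264 [  3.5289 -23.2473] [  3.4544 -17.8796] -15.9
212 251 254 [  4.4732 -25.2758] [  4.3512 -19.8059] -17.8
sockettop [ 2.8985 55.0756]
clevisrod [   4.6785 -117.1783]
```

Sleeve centre is about 4 mm traywards and 3 mm sideways of the TCP, and the flange front is about 14 mm behind it. I'll shift 3 mm across, descend so the pads sit on the sleeve just ahead of the flange, then close.

move_arm:
  steps: [3, 0.5, -25, 0, 0, 0, 60, 3, 0.5, -60, 0, 0, 0, 60, 3, 0.5, -90, 0, 0, 0, 60, 3, 0.5, -110, 0, 0, 0, 60, 3, 0.5, -119, 0, 0, 0, 60, 3, 0.5, -119, 0, 0, 0, 60, 3, 0.5, -119, 0, 0, 0, 40, 3, 0.5, -119, 0, 0, 0, 30, 3, 0.5, -119, 0, 0, 0, 20, 3, 0.5, -119, 0, 0, 0, 15, 3, 0.5, -119, 0, 0, 0, 15, 3, 0.5, -119, 0, 0, 0, 15]

```text
t: 3.15
eef_pos: [0.6144, -0.0018, 0.0818]
eef_rot: [-2.021, -2.399, 0.007]
ft_force: [-10.9, -2.5, 7.7]
gripper_width: 0.0253
```

```bash
python3 - <<'E'
from h import *
from rig import ctrl
o=ctrl.get_obs();print(o['eef_pos'],o['ft_force'],o['wrist_torque'],o['gripper_width'])
a=ctrl.get_image('wrist');b=ctrl.get_image('scene');cv2.imwrite('pics/s2.png',b);cv2.imwrite('pics/w2raw.png',a)
cv2.imwrite('pics/w2.png',np.vstack([cv2.resize(a[90:290,120:390],(540,400)),cv2.resize(b[150:250,220:355],(540,400))])[:600])
E
```

```text
[ 0.61444232 -0.00177332  0.08182645] [-10.87652878  -2.45742996   7.69862274] [-0.47569048  1.78913709  0.09526608] 0.025268593185840967
```

View pics/w2.png

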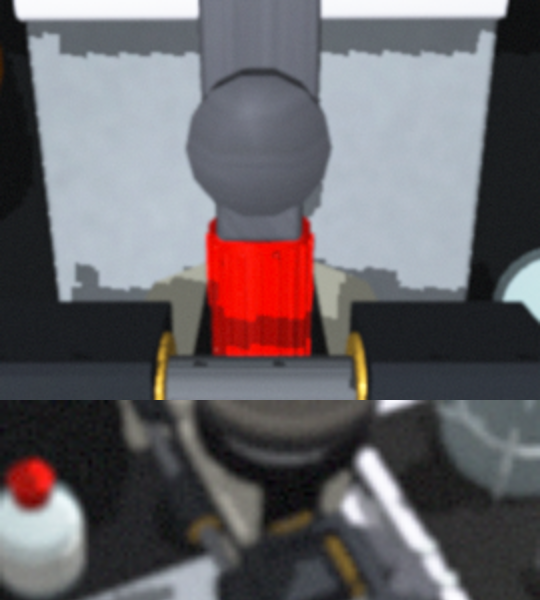

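The jaws closed at 25 mm, on the sleeve. The tray end of the sleeve and the steel neck up to the socket are visible. The grip is about 2 mm off sideways (11 N), so I relax that and pull back about 10 mm.

move_arm:
  steps: [-1, 0, 0.5, 0, 0, 0, 15, -2, -0.4, 1, 0, 0, 0, 15, -1.5, -3, 1, 0, 0, 0, 15, -1, -6, 1, 0, 0, 0, 15, -0.6, -8.5, 1, 0, 0, 0, 15, -0.2, -10.3, 1, 0, 0, 0, 15, -0.2, -10.3, 1, 0, 0, 0, 15, -0.2, -10.3, 1, 0, 0, 0, 15]

```text
t: 4.25
eef_pos: [0.6158, -0.0098, 0.082]
eef_rot: [-2.021, -2.399, 0.0]
ft_force: [-4.9, 5.3, -1.8]
gripper_width: 0.0251
```

```bash
python3 - <<'E'
from h import *
from rig import ctrl
np.set_printoptions(precision=4,suppress=True)
o=ctrl.get_obs();print(o['eef_pos'],o['ft_force'],o['wrist_torque'],o['gripper_width'])
a=ctrl.get_image('wrist');b=cv2.imread('pics/w2raw.png');cv2.imwrite('pics/w3raw.png',a)
cv2.imwrite('pics/w3.png',np.hstack([cv2.resize(q[60:290,170:330],(400,575)) for q in(b,a)]))
E
```

```text
[ 0.6158 -0.0098  0.082 ] [-4.8676  5.3261 -1.7864] [0.8683 0.7953 0.0154] 0.025065395636097207
```

View pics/w3.png

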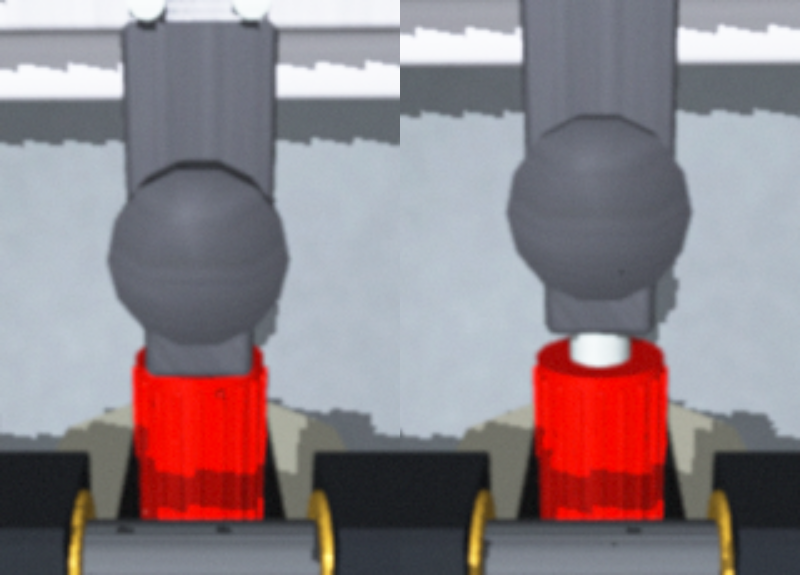

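The right half, after the pull, shows the sleeve clear of the neck and the bare rod exposed. The arm moved 8 mm without slip: the sleeve edge stays at the same place relative to the jaws. Next I work out the lifting arc, tilting about the pin.

```bash
python3 - <<'E'
import numpy as np
s=np.array([-.175,.9845,0]);z=np.array([0,0,1]);x=np.cross(s,z);r=142
for k,t in enumerate(np.linspace(0,.305,13)):
    rr=r-min(k,1)*1.0
    d=(rr*np.cos(t)+19*np.sin(t)-r)*s+(rr*np.sin(t)-19*np.cos(t)+19)*z
    print(np.round([*d,*(x*np.degrees(t))],1).tolist())
E
```

```text
[0.0, 0.0, 0.0, 0.0, 0.0, -0.0]
[0.1, -0.6, 3.6, 1.4, 0.3, -0.0]
[0.0, -0.2, 7.2, 2.9, 0.5, -0.0]
[-0.0, 0.0, 10.8, 4.3, 0.8, -0.0]
[-0.0, 0.2, 14.4, 5.7, 1.0, -0.0]
[-0.0, 0.3, 18.0, 7.2, 1.3, -0.0]
[-0.0, 0.2, 21.6, 8.6, 1.5, -0.0]
[-0.0, 0.1, 25.3, 10.0, 1.8, -0.0]
[0.0, -0.1, 28.9, 11.5, 2.0, -0.0]
[0.1, -0.4, 32.5, 12.9, 2.3, -0.0]
[0.1, -0.7, 36.1, 14.3, 2.5, -0.0]
[0.2, -1.2, 39.6, 15.8, 2.8, -0.0]
[0.3, -1.8, 43.2, 17.2, 3.1, -0.0]
```

move_arm:
  steps: [0.2, -1, 0, 0, 0, 0, 15, 0.2, -1, 0, 0, 0, 0, 15, 0.1, -0.6, 3.6, 1.4, 0.3, 0, 15, 0, -0.2, 7.2, 2.9, 0.5, 0, 15, 0, 0, 10.8, 4.3, 0.8, 0, 15, 0, 0, 10.8, 4.3, 0.8, 0, 15]

```text
t: 5.05
eef_pos: [0.6158, -0.0099, 0.093]
eef_rot: [-1.983, -2.353, -0.075]
ft_force: [-5.1, 7.3, -1.9]
gripper_width: 0.0248
```

The rod rises freely (2 N vertical), so the latch is out. I continue from here to 0.305 rad.

move_arm:
  steps: [0, 0.2, 3.6, 1.4, 0.2, 0, 15, 0, 0.3, 7.2, 2.9, 0.5, 0, 15, 0, 0.2, 10.8, 4.3, 0.7, 0, 15, 0, 0.1, 14.5, 5.7, 1.0, 0, 15, 0, -0.1, 18.1, 7.2, 1.2, 0, 15, 0.1, -0.4, 21.7, 8.6, 1.5, 0, 15, 0.1, -0.7, 25.3, 10, 1.7, 0, 15, 0.2, -1.2, 28.8, 11.5, 2, 0, 15, 0.3, -1.8, 32.4, 12.9, 2.3, 0, 15, 0.3, -1.8, 32.4, 12.9, 2.3, 0, 15, 0.3, -1.8, 32.4, 12.9, 2.3, 0, 15, 0.3, -1.8, 32.4, 12.9, 2.3, 0, 15]

```text
t: 6.55
eef_pos: [0.6161, -0.0115, 0.1256]
eef_rot: [-1.86, -2.21, -0.283]
ft_force: [-4.6, 6.5, 0.6]
gripper_width: 0.0253
```

```bash
python3 - <<'E'
from h import *
from rig import ctrl
np.set_printoptions(precision=4,suppress=True)
o=ctrl.get_obs();print(o['eef_pos'],o['ft_force'],o['wrist_torque'],o['gripper_width'],abs(o['dq']).max())
T=Tw(o);print('tilt',np.arccos(-T[2,2]),'grasp z',(T@[0,0,-.0188,1])[:3])
a=ctrl.get_image('wrist');b=ctrl.get_image('scene');cv2.imwrite('pics/w4raw.png',a);cv2.imwrite('pics/s4.png',b);cv2.imwrite('pics/t4.png',ctrl.get_image('top'))
cv2.imwrite('pics/w4.png',np.hstack([cv2.resize(a[30:290,150:350],(400,520)),cv2.resize(b[110:250,220:328],(400,520))]))
E
```

```text
[ 0.6161 -0.0115  0.1256] [-4.6209  6.5481  0.5616] [0.768  0.8577 0.2269] 0.025309422270763316 0.002443649596166947
tilt 0.3087167503963394 grasp z [ 0.6171 -0.0171  0.1435]
```

View pics/w4.png

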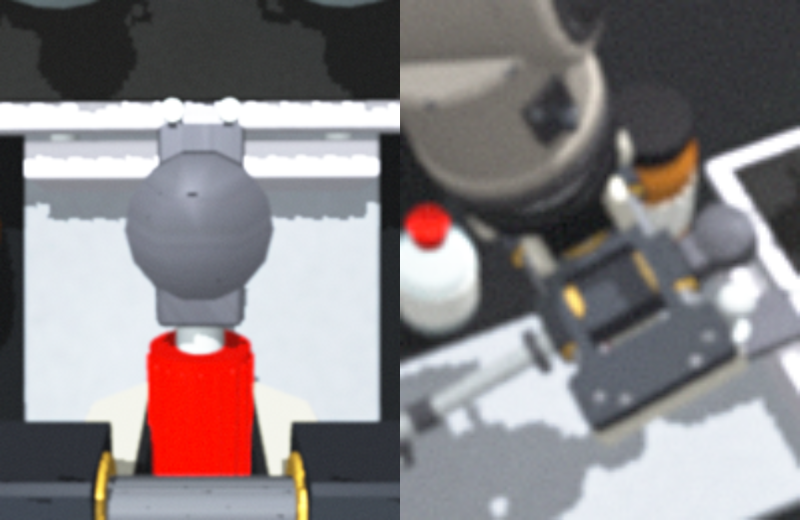

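View pics/t4.png

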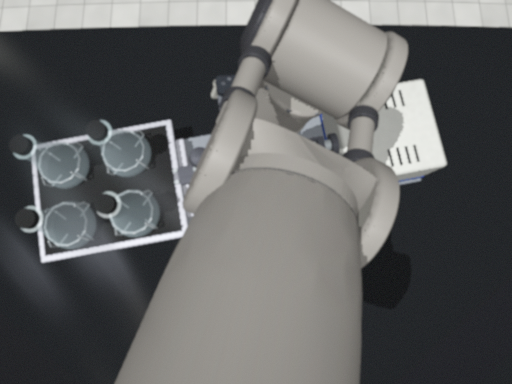

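The scene crop shows the socket at about (722,235) well above the bare ball at (740,290). The sleeve is still held back, and the amber and dropper bottles and the tray are where they were. Grip height (+43.5 mm at about 142 mm radius) and tilt (0.309 rad) both put the socket about 61 mm up, and the arm is still. Handing in.

```bash
python3 - <<'E'
from rig import ctrl
print(ctrl.sign_off(), ctrl.get_obs()['eef_pos'])
E
```

```text
the job is handed in; nothing more can be done
the job is handed in; nothing more can be done
```

The drive rod is off the ball, and I handed the job in with the gripper holding it still and the socket about 61 mm above the ball.

- **What I did:** I gripped the red sleeve across the rod, just ahead of its flange, and pulled it back about 8 mm, with about 1 mm more commanded before lifting. I then swung the rod up about its pin to roughly 0.31 rad. The whole job took under 7 s of the 32 s allowed.
- **Last checks:**
  - **Height:** I worked this out from the grip height and tilt, which agree to about 2 mm. I did not measure the socket directly.
  - **Latch:** The pictures show the ball bare and the sleeve still held back.
  - **Surroundings:** The tray, flasks, amber bottle and dropper bottle look unmoved. The arm hid the beaker in the last pictures, but the gripper's path was planned to stay about 3 cm clear of it.
  - **Forces:** The readings I took stayed low, about 8 N at the end and at most about 14 N, when the jaws closed roughly 2 mm off centre. I corrected that before pulling.

No check failed or disagreed.

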